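# Burnish the seam of a bottle's display base, then snap the burnisher into its cap

## Robot

A 6-joint arm with a two-finger parallel gripper is mounted at the origin on the work surface. World frame = base frame: x ahead of the robot, y to its left, z up, the work surface at z = 0. Lengths are in m, angles in rad, forces in N, time in s.
With the tool pointing down it reaches from about 0.25 to 0.725 m from the base axis. Payload 4 kg.
Tool frame: the origin (TCP) lies on the centre line of the jaws, within the pads' length; the fingertips stand tip_reach ahead of it and the grasp point (between the pads) lies 5 mm behind it (tip_reach is the distance from the TCP to the fingertips, in m); z points along the fingers, y is the direction in which the jaws open and shut (so a half turn about z gives the same grasp; the last joint's range is limited). The gripper opens to 85 mm and grips with 20 to 120 N. Pads are 22 mm wide; open, the fingers measure 114 mm over their backs; the gripper's body (76 mm by 85 mm) begins 54 mm behind the grasp point. The pads swing forward as they close: fully open they stand 13 mm farther back than shut.
Start: joints at [-1.208, 0.241, 0.005, 1.335, 0, 1.571], TCP at [0.177, -0.467, 0.245] pointing down, gripper open.
Joint ranges: [-2.72, 2.72], [-1.05, 1.87], [-1.09, 1.28], [-1.99, 2.15], [-1.42, 1.44], [-3.14, 3.14]. Speed limits (rad/s): [2.79, 2.79, 3.14, 3.14, 3.14, 3.14].

## Interface

Orientations are given as a unit quaternion [x, y, z, w].
In Python, from workcell import * gives the robot as it stands.
- The arm moves only by the tool arm_command, never from a script. Its arguments are lists of equal length, an entry for each row: "translation": the shift along the tool's x, y, z in cm, a list of three; "turn": the turn about the tool's z in rad; "hand": the closure, from 0 (fully open) to 1 (shut). In form: {"translation": [[x, y, z], ...], "turn": [turn, ...], "hand": [hand, ...]}. A call has 1 to 5 rows; each row is the pose to reach, as a shift and turn from the pose commanded when the call began, along the tool's axes at that moment; what a row does not reach only later rows make up. A row lasts 1/12 s, in which the tool goes at most 41.7 mm and 7.16 degrees, less where a joint would pass 70% of its speed; a pose out of reach is approached as far as the arm can. A call with a gripper value outside its range is refused whole. The fingers move at their own pace and stop on an object; the grip force is fixed at half the most. Time passes only in rows, so rows that repeat a pose let the fingers close. It gives the time, the measured TCP pose, the force and the opening at its end, in the units of the state.
- get_obs(): the state, without advancing time (a new reading comes with each control period).
- camera(name): name is "scene" or "top"; returns (picture, depth): 420x560x3 uint8, red, green, blue; 420x560 float32, m along the optical axis (not along the pixel's ray), 0 where there is no reading.
- camera_info(name): a dict with "mtx" (3x3 intrinsics, pixels), "world_to_cam" (4x4, takes a point from world to camera coordinates). Camera axes: x right, y down, z forward; pixel columns grow to the right and rows downward; lengths in m; the calibration is good to about 2 mm. A picture is of the moment at which its call begins. camera_info takes no time and is no camera call.
- job_done(): hands the job in, once; it reports no verdict.
Trained networks look in the newest picture that a camera, given by its name, has taken for a name from the list of things; names that differ only in an ending like _2 or _b are one class to them, and where a whole thing is asked for, a point or a joint stands for the part that bears it (a point fixed in the world has none). Each returns a list of dicts, best first, with "conf" (0 to 1); they miss things now and then, are a little off and sometimes report something else, mostly with a low value. They report only what shows in the picture. A call takes as long as a camera call.
- search_frame(camera, name): "location" ([row, column] in pixels, amid what is visible of it).
- spot_point(camera, name): "location" ([row, column] in pixels: a listed point, or the origin of a listed thing).
The state is a dict: "clock": time; "joint_pos": joint angles; "joint_vel": joint speeds; "tau": joint torques, N m; "eef_pos": TCP position; "tool_rot": TCP orientation; "ft_force": force on the tool from outside, world axes, zero at the start; "ft_torque": the same for the moment, N m; "grip_width": finger opening in m.
Only numpy, scipy, OpenCV 4.12 (cv2) and the standard library are available. Lean on these libraries where they do the work, as an engineer would, in place of code of your own. Each camera call takes 0.05 s, during which the arm holds its last target. There are 200 camera calls.

## Task

Take the burnisher out of its square block and run its ball tip slowly (about 3 cm per second) along the V seam of the teak display base, down in the seam all the way from the end with the small brass knob to the other end. Then press the burnisher nose-down into the brass snap cap on the round stand until it clicks, and keep pressing after the click so its flange sits flush on the cap's mouth and the cap stays pushed down on its spring. Finish like that, still gripping the burnisher and pressing, and leave the stopper, boat, square and dish where they are.

Things in the scene. Friction and masses are not known exactly. Their poses are not given: they have to be found in the camera images.
- burnisher_center (a point): Centre (half-way up) of the burnisher, an upright round tool 125 mm long, about 90 g, z axis from tip to handle top. Up from the tip: steel ball tip 6 mm dia, nose 6 mm dia to 17 mm, shaft 9 mm dia; round snap bead (16 mm ball) centred at 30 mm; brass flange 30 mm dia from 52 to 58 mm; round wooden handle 18 mm dia from 58 to 125 mm.
- burnisher_grip (a point): Point on the burnisher's axis 88 mm above its tip: a good place to grip the handle from above, any yaw (37 mm of handle above it, 30 mm below it down to the flange).
- burnisher_tip (a point): The very tip of the burnisher (lowest point of its ball), on its axis.
- seam_start (a point): Start of the seam, 10 mm in from the knob end of the display base, on the seam's centre line at top-face height (24 mm). Its y axis points along the seam to seam_end, x across it, z up. The seam is a straight V, 16 mm wide at the top face, 45 degree sides, flat floor 4 mm wide 6 mm below the top face.
- seam_end (a point): End of the seam, on its centre line at top-face height, 100 mm from seam_start, 10 mm in from the base's other end, which has no knob.
- cap_mouth (a point): Centre of the upward mouth of the brass snap cap, a tube 35 mm outside, 20 mm inside dia, 80 mm above the desk; moves with the cap. Spring balls 12 mm below it catch the bead: about 8 to 14 N snaps past them, then the force falls to about nothing (the click) and some 10 mm on the flange meets the mouth. Seated, the tip is 52 mm below the mouth, nothing under it.
- block: Fixed square oak block 66 x 66 x 60 mm high, origin under its centre. The burnisher stands tip down in its 20 mm through-hole, the flange resting on the block's top, the tip 8 mm above the desk: lift it straight up at least 55 mm to clear the block.
- plinth: Fixed teak display base, 100 (x) x 120 (y) x 24 mm high, origin under its centre, turned differently each time; the seam runs its full 120 mm along y through the middle. A small brass knob, 14 mm dia and 16 mm high, stands on its top at the seam's start end, 36 mm to the side of the seam.
- stand: Fixed round dark steel stand that carries the cap: base 84 mm dia, collar 54 mm dia up to 46 mm, origin under its centre.
- cap (a joint): How far the cap is pushed down on its spring in its stand, m: 0 free, at most 0.006 (stop), 2500 N/m (0.002 is 5 N). It also sinks while the bead is being pushed in and springs back at the click.
- stopper_mid (a point): Clear glass decanter stopper, standing on its broad end, 60 mm high, 48 mm dia, loose; this is its centre. Leave alone.
- boat_mid (a point): Miniature lobster boat, 105 x 44 x 80 mm high with its mast, loose; point on its axis 20 mm above the desk. Leave alone.
- square_mid (a point): Small steel try square lying flat, blade 115 mm, stock 90 mm, 15 mm high, loose; point in its corner. Leave alone.
- dish_mid (a point): White ceramic dish shaped like a scallop shell, about 100 mm across, 25 mm high, loose; point at its middle. Leave alone.

How it is judged:
On the way, in this order (a step that is already met when the one before it is completed fails the run):
1. burnisher drawn out of the block, in the gripper (height (world z) of burnisher_tip above 0.064 m and contact force between the fingers and burnisher above 2 N), for 0.1 s.
2. tip down in the seam at its start (brass knob end) (x of burnisher_tip in the frame of seam_start between -0.005 and 0.005 m and z of burnisher_tip in the frame of seam_start between -0.01 and -0.0025 m and y of burnisher_tip in the frame of seam_start between -0.012 and 0.007 m and contact force between the fingers and burnisher above 2 N), for 0.04 s.
3. tip down in the seam at its quarter-way point (x of burnisher_tip in the frame of seam_start between -0.005 and 0.005 m and z of burnisher_tip in the frame of seam_start between -0.01 and -0.0025 m and y of burnisher_tip in the frame of seam_start between 0.018 and 0.032 m and contact force between the fingers and burnisher above 2 N), for 0.04 s.
4. tip down in the seam at its middle (x of burnisher_tip in the frame of seam_start between -0.005 and 0.005 m and z of burnisher_tip in the frame of seam_start between -0.01 and -0.0025 m and y of burnisher_tip in the frame of seam_start between 0.043 and 0.057 m and contact force between the fingers and burnisher above 2 N), for 0.04 s.
5. tip down in the seam at its three-quarter point (x of burnisher_tip in the frame of seam_start between -0.005 and 0.005 m and z of burnisher_tip in the frame of seam_start between -0.01 and -0.0025 m and y of burnisher_tip in the frame of seam_start between 0.068 and 0.082 m and contact force between the fingers and burnisher above 2 N), for 0.04 s.
6. tip down in the seam at its far end (x of burnisher_tip in the frame of seam_start between -0.005 and 0.005 m and z of burnisher_tip in the frame of seam_start between -0.01 and -0.0025 m and y of burnisher_tip in the frame of seam_start between 0.093 and 0.112 m and contact force between the fingers and burnisher above 2 N), for 0.04 s.
7. burnisher's nose enters the cap's mouth (horizontal distance between burnisher_tip and cap_mouth below 0.007 m and z of burnisher_tip in the frame of cap_mouth below -0.01 m and contact force between the fingers and burnisher above 2 N), for 0.05 s.
At the end, for the whole second after the job is handed in: Burnisher snapped in the cap: flange within 2.5 mm of the mouth, axes within 7 degrees; the gripper still grips it (over 2 N) and presses, so the cap stays at least 1.2 mm (3 N) down on its spring; the four loose bystanders within 30 mm of where they stood (z of burnisher_tip in the frame of cap_mouth below -0.0495 m and horizontal distance between burnisher_tip and cap_mouth below 0.006 m and angle between the z axis of burnisher_tip and the z axis of cap_mouth, either way round below 0.12 rad and value of joint cap above 0.0012 m and contact force between the fingers and burnisher above 2 N and distance of each of stopper_mid, boat_mid, square_mid, dish_mid from where it was at the start of the episode below 0.03 m); the arm keeps its last pose, push and grip.
It fails at once if the tip runs through the seam faster than 10 cm/s (x of burnisher_tip in the frame of seam_start between -0.005 and 0.005 m and z of burnisher_tip in the frame of seam_start between -0.01 and -0.0025 m and y of burnisher_tip in the frame of seam_start between 0 and 0.1 m and linear speed of burnisher above 0.1 m/s).
It fails at once if a bystander is shoved (distance of any of stopper_mid, boat_mid, square_mid, dish_mid from where it was at the start of the episode above 0.03 m).
It also fails if it takes over 61 s, if anything falls off the work surface, if the arm or the gripper's body presses on something with over 40 N, if the wrist force passes 120 N, or if a joint passes its speed limit or range.

## Working session

There is one attempt and no reset: what is moved stays moved. The work goes in short steps, Python scripts to look and compute and a tool call to move; the robot and the scene stay as the last step left them, time stands still between calls to the robot, and variables do not carry over. Pictures are saved under pics/ and viewed, about 8 in all and at most 12, crops included, and the job is handed in when it is done.

Besides the shell and the picture viewer there is one more tool, called after ">>>" as name([rows], argument=value, ...), one row to a line, values as JSON. arm_command: Moves the arm, as the interface text tells. Its arguments: {"type":"object","properties":{"translation":{"type":"array","items":{"type":"array","items":{"type":"number"}}},"turn":{"type":"array","items":{"type":"number"}},"hand":{"type":"array","items":{"type":"number"}}},"required":["translation","turn","hand"]}

```bash
mkdir -p pics; cat > h.py <<'E'
from workcell import *
import numpy as np, cv2
def ray(cam,rc):
    i=camera_info(cam);K=np.array(i["mtx"]);T=np.array(i["world_to_cam"])
    d=T[:3,:3].T@np.linalg.inv(K)@np.array([rc[1],rc[0],1.]);o=-T[:3,:3].T@T[:3,3]
    return o,d
def atz(cam,rc,z):
    o,d=ray(cam,rc);return o+d*(z-o[2])/d[2]
def atd(cam,rc,dep):
    o,d=ray(cam,rc);return o+d*dep
def proj(cam,p):
    i=camera_info(cam);T=np.array(i["world_to_cam"]);q=np.array(i["mtx"])@(T[:3,:3]@p+T[:3,3]);return q[1]/q[2],q[0]/q[2]
def cloud(cam,depth):
    r,c=np.mgrid[:420,:560];i=camera_info(cam);T=np.array(i["world_to_cam"])
    d=np.stack([c,r,np.ones_like(c)],-1)@np.linalg.inv(np.array(i["mtx"])).T
    return (d*depth[...,None]-T[:3,3])@T[:3,:3]
E
python3 - <<'E'
from h import *
np.set_printoptions(precision=4,suppress=True)
for c in("scene","top"):
    p,d=camera(c);cv2.imwrite(f"pics/{c}0.png",p[...,::-1]);np.save(f"{c}0.npy",d)
    print(c,"cam at",ray(c,(0,0))[0])
    for n,z in dict(burnisher_grip=.096,burnisher_tip=.008,seam_start=.024,seam_end=.024,cap_mouth=.08,block=0,plinth=0,stand=0,stopper_mid=.03,boat_mid=.02,square_mid=0.007,dish_mid=.01).items():
        for r in spot_point(c,n)[:2]: print(n,r["location"],round(r["conf"],2),atz(c,r["location"],z))
o=get_obs();print({k:o[k] for k in("clock","eef_pos","tool_rot","ft_force","grip_width")})
import workcell;print([x for x in dir(workcell) if 'tip' in x.lower()])
E
```

```text
scene cam at [0.8819 0.4075 0.6978]
burnisher_grip [276.1, 415.9] 0.78 [0.4713 0.2824 0.096 ]
burnisher_tip [158.1, 228.1] 0.68 [ 0.5053 -0.2567  0.008 ]
seam_start [209.9, 257.2] 0.9 [ 0.5598 -0.0609  0.024 ]
seam_end [247.7, 264.9] 0.62 [0.6088 0.0298 0.024 ]
cap_mouth [132.9, 225.9] 0.7 [ 0.4975 -0.2654  0.08  ]
cap_mouth [288.1, 235.3] 0.45 [0.7237 0.0958 0.08  ]
block [311.3, 402.3] 0.94 [0.487  0.2943 0.    ]
plinth [236.6, 261.5] 0.69 [ 0.5869 -0.0113  0.    ]
plinth [278.1, 413.9] 0.5 [0.4127 0.2628 0.    ]
stand [157.7, 227.6] 0.91 [ 0.501  -0.2665  0.    ]
stopper_mid [214.5, 367.3] 0.61 [0.3846 0.1048 0.03  ]
boat_mid [339.2, 260.1] 0.95 [0.7324 0.1748 0.02  ]
square_mid [287.1, 233.7] 0.56 [0.7062 0.0552 0.007 ]
dish_mid [201.8, 161.9] 0.76 [ 0.7087 -0.2286  0.01  ]
top cam at [0.293  0.0081 1.3278]
burnisher_grip [242.4, 161.0] 0.59 [0.4879 0.2933 0.096 ]
seam_start [216.3, 299.4] 0.56 [ 0.5596 -0.0634  0.024 ]
seam_end [202.1, 263.1] 0.68 [0.6021 0.0341 0.024 ]
cap_mouth [230.0, 380.9] 0.54 [ 0.5058 -0.2693  0.08  ]
block [251.8, 172.5] 0.7 [0.4764 0.2837 0.    ]
plinth [208.4, 279.5] 0.93 [ 0.5885 -0.0105  0.    ]
stand [239.5, 372.9] 0.77 [ 0.4938 -0.2632  0.    ]
stopper_mid [284.6, 239.5] 0.55 [0.3806 0.101  0.03  ]
stopper_mid [246.0, 162.6] 0.48 [0.4885 0.3041 0.03  ]
boat_mid [160.1, 207.4] 0.8 [0.728  0.1866 0.02  ]
square_mid [169.1, 255.5] 0.7 [0.7019 0.0535 0.007 ]
dish_mid [162.4, 353.1] 0.74 [ 0.7126 -0.2214  0.01  ]
{'clock': 1.3, 'eef_pos': array([ 0.1774, -0.4674,  0.2453]), 'tool_rot': array([ 0.9836,  0.1804, -0.    , -0.    ]), 'ft_force': array([-0.4245, -0.5314, -0.7758]), 'grip_width': 0.0853010764235672}
['tip_reach']
```

```bash
ls; python3 -c "
import workcell;print([x for x in dir(workcell) if x[0]!='_'])"
```

```text
h.py
pics
scene0.npy
top0.npy
['Unreachable', 'camera', 'camera_info', 'get_obs', 'job_done', 'search_frame', 'spot_point', 'tip_reach']
```

View pics/scene0.png

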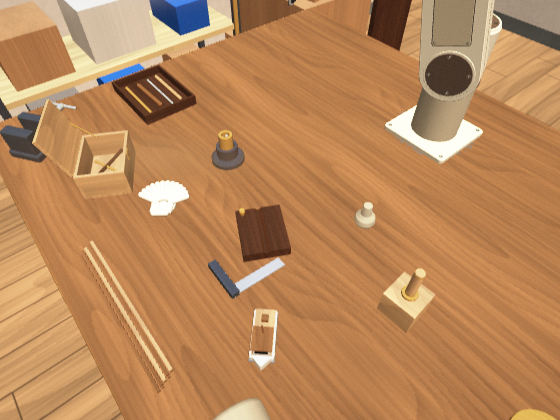

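View pics/top0.png

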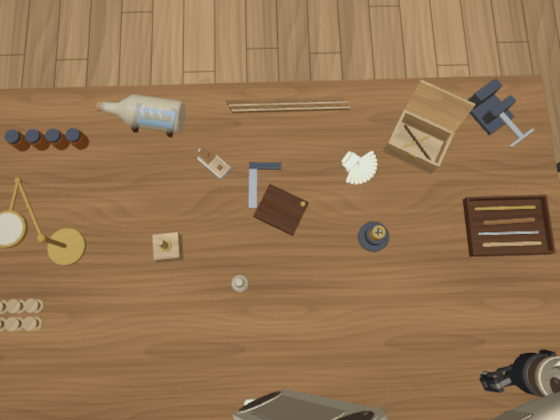

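The scene view shows the block with the burnisher at about (300,410), plinth at (235,262) with its knob at (211,242), stand and cap at (145,227), stopper at (215,366). The top view agrees: knob (203,302), stand (237,374), block (246,166). I'll refine with depth.

```bash
python3 - <<'E'
from h import *
np.set_printoptions(precision=4,suppress=True)
print("tip_reach",tip_reach if not callable(tip_reach) else tip_reach())
for c in("top","scene"):
    P=cloud(c,np.load(f"{c}0.npy"))
    def sel(xy,r,z0,z1): return P[(np.hypot(P[...,0]-xy[0],P[...,1]-xy[1])<r)&(P[...,2]>z0)&(P[...,2]<z1)]
    def rect(q):
        (a,b),s,an=cv2.minAreaRect((q[:,:2]*1000).astype(np.float32));return np.array([a,b,*s,an])
    print(c,"desk z",np.median(sel((.45,.0),.05,-.05,.05)[:,2]))
    q=sel((.588,-.012),.09,.017,.032);print("plinth",len(q),rect(q),np.median(q[:,2]))
    q=sel((.478,.285),.06,.054,.066);print("block",len(q),rect(q))
    for lo in(.075,.09,.105,.118):
        q=sel((.478,.285),.04,lo,lo+.015);print(" handle",lo,len(q),q.mean(0),np.ptp(q,0))
    q=sel((.50,-.266),.05,.073,.09);print("cap top",len(q),cv2.minEnclosingCircle((q[:,:2]*1000).astype(np.float32)),q.mean(0),np.median(q[:,2]))
    q=sel((.50,-.266),.06,.004,.04);print("base",len(q),cv2.minEnclosingCircle((q[:,:2]*1000).astype(np.float32)))
    q=sel((.53,-.06),.05,.036,.05);print("knob",len(q),q.mean(0) if len(q) else 0)
    print("seam low",)
for c,s in(("top",6),("scene",6)):
    p=cv2.imread(f"pics/{c}0.png")
    r,cc=(int(v) for v in proj(c,np.array([.588,-.012,.024])))
    a=cv2.resize(p[r-40:r+40,cc-40:cc+40],None,fx=5,fy=5,interpolation=3)
    r,cc=(int(v) for v in proj(c,np.array([.5,-.266,.06])))
    b=cv2.resize(p[r-40:r+40,cc-40:cc+40],None,fx=5,fy=5,interpolation=3)
    row=np.hstack([a,b]); o=row if c=="top" else np.vstack([o,row])
cv2.imwrite("pics/crop0.png",cv2.resize(o,(600,600)))
E
```

```text
tip_reach 0.014
top desk z -0.0002726192200996411
plinth 1522 [582.3801 -14.1434 120.334  101.9608  62.0523] 0.02359272167001543
block 534 [483.7281 289.365   66.8309  67.9687   3.9358]
 handle 0.075 9 [0.48   0.2838 0.0832] [0.0143 0.0091 0.0116]
 handle 0.09 13 [0.4797 0.284  0.0983] [0.0121 0.0116 0.0136]
 handle 0.105 10 [0.4819 0.2823 0.1153] [0.0152 0.0048 0.0122]
 handle 0.118 32 [0.4828 0.2873 0.1288] [0.016  0.0177 0.0136]
cap top 103 ((500.92877197265625, -263.1871337890625), 17.423547744750977) [ 0.501  -0.2632  0.0791] 0.07913880891760999
base 489 ((499.84820556640625, -266.0621337890625), 59.85942459106445)
knob 0 0
seam low
scene desk z 0.00039309371422991096
plinth 2164 [582.5994 -15.1898 123.806   99.8708  62.0864] 0.02405888339357754
block 1088 [484.8283 289.0104  68.1389  66.2317   4.3399]
 handle 0.075 53 [0.4909 0.2906 0.0823] [0.01   0.0173 0.0144]
 handle 0.09 55 [0.4909 0.2906 0.0974] [0.0111 0.0173 0.0146]
 handle 0.105 60 [0.491  0.2909 0.1123] [0.0123 0.0174 0.0145]
 handle 0.118 102 [0.4881 0.2899 0.1284] [0.0185 0.0181 0.0149]
cap top 115 ((502.23150634765625, -263.0537414550781), 17.939388275146484) [ 0.5037 -0.2619  0.0788] 0.07957435257814632
base 488 ((499.3457336425781, -264.8661193847656), 55.36722183227539)
knob 0 0
seam low
```

View pics/crop0.png

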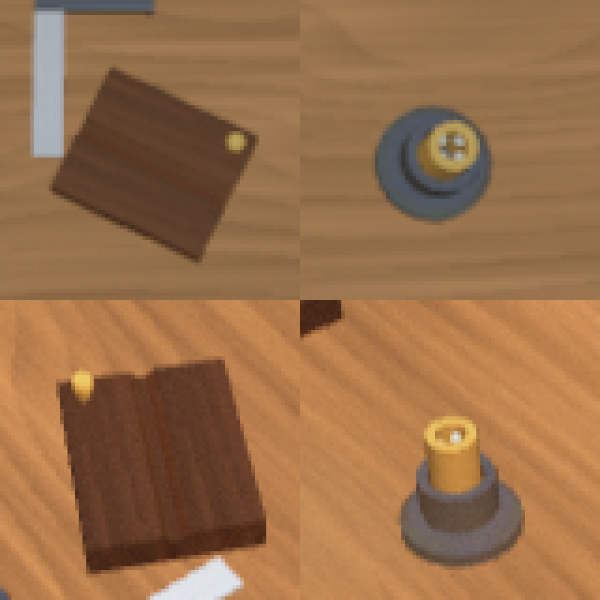

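>>> arm_command([
  [2.72,-2.93,0],
  [5.44,-5.86,0],
  [8.16,-8.79,0],
  [10.88,-11.72,0],
  [13.6,-14.65,0],
], turn=[0,0,0,0,0], hand=[0,0,0,0,0])

```text
clock: 1.72
eef_pos: [0.2527, -0.2806, 0.2453]
tool_rot: [0.984, 0.18, 0.0, 0.0]
ft_force: [1.9, -0.7, -0.2]
grip_width: 0.0849
```

>>> arm_command([
  [2.72,-2.93,0],
  [5.44,-5.86,0],
  [8.16,-8.79,0],
  [10.88,-11.72,0],
  [13.6,-14.65,0],
], turn=[0,0,0,0,0], hand=[0,0,0,0,0])

```text
clock: 2.13
eef_pos: [0.328, -0.0952, 0.2457]
tool_rot: [0.984, 0.18, 0.001, 0.0]
ft_force: [1.1, -0.7, -0.2]
grip_width: 0.0855
```

>>> arm_command([
  [2.72,-2.93,0],
  [5.44,-5.86,0],
  [8.16,-8.79,0],
  [10.88,-11.72,0],
  [13.6,-14.65,0],
], turn=[0,0,0,0,0], hand=[0,0,0,0,0])

```text
clock: 2.55
eef_pos: [0.4032, 0.0904, 0.2456]
tool_rot: [0.984, 0.181, 0.001, 0.0]
ft_force: [0.5, -0.1, -0.4]
grip_width: 0.0854
```

>>> arm_command([
  [2.72,-2.93,0],
  [5.44,-5.86,0],
  [8.16,-8.79,0],
  [10.88,-11.72,0],
  [13.6,-14.65,0],
], turn=[0,0,0,0,0], hand=[0,0,0,0,0])

```text
clock: 2.97
eef_pos: [0.4878, 0.2197, 0.245]
tool_rot: [0.979, 0.204, -0.003, -0.012]
ft_force: [-0.3, 0.1, 0.7]
grip_width: 0.0852
```

>>> arm_command([
  [0,0,0],
  [0,0,0],
  [0,0,0],
  [0,0,0],
  [0,0,0],
], turn=[-0.12,-0.24,-0.36,-0.48,-0.6], hand=[0,0,0,0,0])

```text
clock: 3.38
eef_pos: [0.4871, 0.2175, 0.2451]
tool_rot: [0.874, 0.485, 0.001, -0.012]
ft_force: [-0.1, 0.2, -0.4]
grip_width: 0.0852
```

>>> arm_command([
  [0,0,0],
  [0,0,0],
], turn=[-0.12,-0.12], hand=[0,0])

```text
clock: 3.55
eef_pos: [0.4871, 0.2175, 0.2452]
tool_rot: [0.845, 0.535, 0.002, -0.012]
ft_force: [0.6, 0.3, 0.3]
grip_width: 0.0855
```

```bash
python3 - <<'E'
from h import *
np.set_printoptions(precision=4,suppress=True)
o=get_obs();[print(k,o[k]) for k in("joint_pos","joint_vel","eef_pos","tool_rot")]
p,d=camera("scene");cv2.imwrite("pics/s1.png",p[...,::-1])
E
```

```text
joint_pos [0.4068 0.3077 0.095  1.3588 0.0241 2.4187]
joint_vel [-0.0013 -0.0024  0.0003  0.0026 -0.0015  0.1594]
eef_pos [0.4871 0.2175 0.2452]
tool_rot [ 0.8446  0.5352  0.0016 -0.0119]
```

View pics/s1.png

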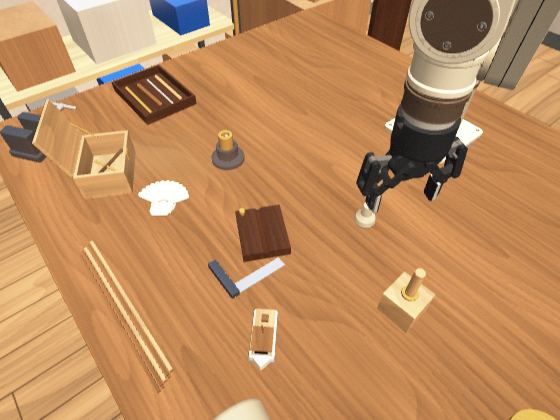

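```bash
cat >> h.py <<'E'
from scipy.spatial.transform import Rotation as Ro
def go(target):
    o=get_obs();R=Ro.from_quat(o["tool_rot"]).as_matrix();v=R.T@(np.array(target)-o["eef_pos"])*100
    print("shift cm",v.round(2),"yaw",np.arctan2(R[1,0],R[0,0]).round(3),"eef",o["eef_pos"].round(4),"clock",o["clock"]); return v
E
python3 - <<'E'
from h import *
go([.4848,.2890,.245]);go([.4848,.2890,.091])
E
```

```text
shift cm [ 6.36 -3.29  0.18] yaw 1.125 eef [0.4871 0.2174 0.2453] clock 3.6
shift cm [ 6.12 -3.01 15.58] yaw 1.125 eef [0.4871 0.2174 0.2453] clock 3.6
```

>>> arm_command([
  [3.18,-1.65,0.09],
  [6.36,-3.29,0.18],
  [6.33,-3.25,2.1],
  [6.27,-3.19,6.0],
  [6.2,-3.11,9.9],
], turn=[0.04,0.04,0.04,0.04,0.04], hand=[0,0,0,0,0])

```text
clock: 4.02
eef_pos: [0.4858, 0.2907, 0.1485]
tool_rot: [0.856, 0.517, 0.004, -0.012]
ft_force: [1.2, 0.2, -0.7]
grip_width: 0.0854
```

```bash
python3 - <<'E'
from h import *
v=go([.4848,.2890,.091])
p,d=camera("scene");cv2.imwrite("pics/s2.png",cv2.resize(p[180:380,300:540,::-1],None,fx=2.5,fy=2.5))
E
```

```text
shift cm [-0.31  0.08  5.75] yaw 1.086 eef [0.4858 0.2907 0.1485] clock 4.0167
```

View pics/s2.png

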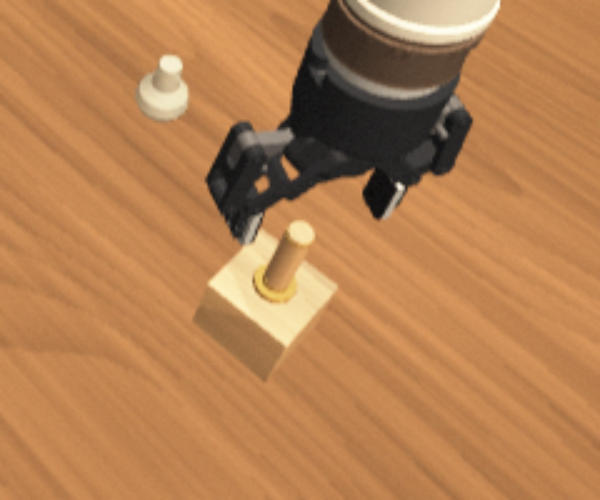

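The open jaws straddle the handle, so I'll go down and close.

>>> arm_command([
  [-0.1,0.03,2.0],
  [-0.2,0.05,4.0],
  [-0.31,0.08,5.75],
  [-0.31,0.08,5.75],
  [-0.31,0.08,5.75],
], turn=[0,0,0,0,0], hand=[0,0,0,0,0.3])

```text
clock: 4.48
eef_pos: [0.4829, 0.2867, 0.0904]
tool_rot: [0.856, 0.517, 0.0, -0.012]
ft_force: [-0.5, 0.7, 0.2]
grip_width: 0.0755
```

>>> arm_command([
  [0,0,0],
  [0,0,0],
  [0,0,0],
  [0,0,0],
  [0,0,0],
], turn=[0,0,0,0,0], hand=[0.6,1,1,1,1])

```text
clock: 4.9
eef_pos: [0.4841, 0.2874, 0.0916]
tool_rot: [0.856, 0.517, 0.003, -0.012]
ft_force: [-0.4, 0.2, 2.1]
grip_width: 0.0163
```

>>> arm_command([
  [0,0,0],
  [0,0,0],
  [0,0,0],
  [0,0,0],
  [0,0,0],
], turn=[0,0,0,0,0], hand=[1,1,1,1,1])

```text
clock: 5.32
eef_pos: [0.4841, 0.2874, 0.0916]
tool_rot: [0.856, 0.517, 0.003, -0.012]
ft_force: [-0.1, -0.2, 5.4]
grip_width: 0.0165
```

>>> arm_command([
  [0.03,-0.03,-1.5],
  [0.06,-0.07,-3.5],
  [0.09,-0.1,-5.5],
  [0.12,-0.14,-7.5],
  [0.14,-0.16,-9.0],
], turn=[0,0,0,0,0], hand=[1,1,1,1,1])

```text
clock: 5.73
eef_pos: [0.4834, 0.2872, 0.1816]
tool_rot: [0.856, 0.517, 0.002, -0.012]
ft_force: [0.3, 0.9, -1.5]
grip_width: 0.017
```

>>> arm_command([
  [0,0,0],
  [0,0,0],
  [0,0,0],
], turn=[0,0,0], hand=[1,1,1])

```text
clock: 5.98
eef_pos: [0.4827, 0.2867, 0.1789]
tool_rot: [0.856, 0.517, 0.0, -0.012]
ft_force: [0.6, -0.1, -1.6]
grip_width: 0.0167
```

```bash
python3 - <<'E'
from h import *
np.set_printoptions(precision=4,suppress=True)
o=get_obs();print(o["ft_force"],o["grip_width"],o["eef_pos"])
for c in("scene","top"):
    p,d=camera(c);cv2.imwrite(f"pics/{c}3.png",p[...,::-1]);np.save(f"{c}3.npy",d)
    for n,z in(("burnisher_tip",o["eef_pos"][2]-.083),("burnisher_grip",o["eef_pos"][2]+.005)):
        for r in spot_point(c,n)[:2]: print(c,n,r["location"],round(r["conf"],2),atz(c,r["location"],z),"expect px",proj(c,np.array([o["eef_pos"][0],o["eef_pos"][1],z])))
p=cv2.imread("pics/scene3.png");cv2.imwrite("pics/c3.png",cv2.resize(p[160:360,320:520],None,fx=3,fy=3,interpolation=3))
E
```

```text
[ 0.6024 -0.0635 -1.6007] 0.016708099565275157 [0.4827 0.2867 0.1789]
scene burnisher_tip [280.6, 413.3] 0.7 [0.4819 0.2851 0.0959] expect px (np.float64(281.4627747941415), np.float64(413.745898519298))
scene burnisher_grip [280.8, 414.1] 0.66 [0.5398 0.304  0.1839] expect px (np.float64(252.66253182871375), np.float64(428.5177966184969))
scene burnisher_grip [251.5, 430.5] 0.65 [0.4785 0.2873 0.1839] expect px (np.float64(252.66253182871375), np.float64(428.5177966184969))
top burnisher_tip [171.7, 254.6] 0.61 [0.6674 0.0529 0.0959] expect px (np.float64(244.3728560663918), np.float64(163.5745174516069))
top burnisher_tip [243.7, 161.4] 0.36 [0.4846 0.2922 0.0959] expect px (np.float64(244.3728560663918), np.float64(163.5745174516069))
top burnisher_grip [236.8, 156.5] 0.43 [0.4876 0.2838 0.1839] expect px (np.float64(238.91319277797407), np.float64(155.21719387117523))
```

View pics/c3.png

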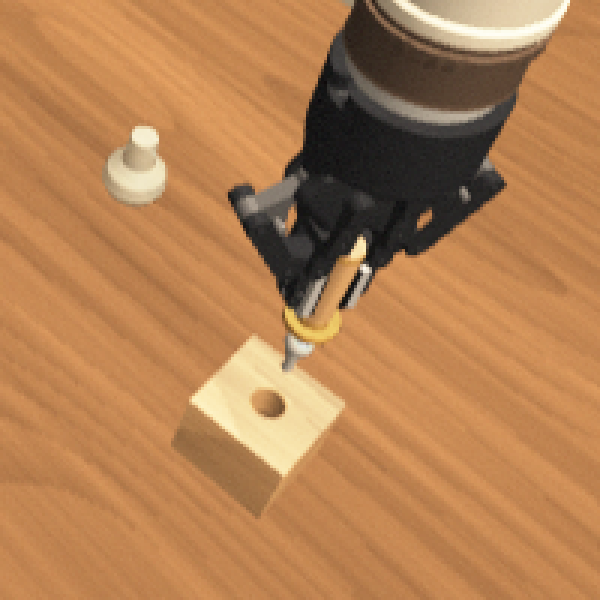

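```bash
python3 - <<'E'
from h import *
np.set_printoptions(precision=4,suppress=True)
P=cloud("scene",np.load("scene3.npy"));cam=ray("scene",(0,0))[0]
e=np.array([.4827,.2867])
m=(np.hypot(P[...,0]-e[0],P[...,1]-e[1])<.02)&(P[...,2]>.085)&(P[...,2]<.165)
q=P[m];u=(cam[:2]-e);u/=np.linalg.norm(u)
w=np.array([-u[1],u[0]])
for lo in np.arange(.088,.162,.008):
    s=q[(q[:,2]>=lo)&(q[:,2]<lo+.008)]
    if len(s): a=(s[:,:2]-e)@u;b=(s[:,:2]-e)@w;print(lo.round(3),len(s),"front",np.percentile(a,90).round(4),"lat mid",((b.min()+b.max())/2).round(4),"width",np.ptp(b).round(4))
print("u",u,"w",w, "lowest",q[np.argsort(q[:,2])[:4]])
go([.5591,-.0587,.18]);go([.5591-.006*.469,-.0587-.006*.883,.12])
E
```

```text
0.088 1 front 0.0016 lat mid 0.0029 width 0.0
0.096 8 front 0.0026 lat mid 0.0018 width 0.005
0.104 8 front 0.004 lat mid 0.0028 width 0.0056
0.112 9 front 0.005 lat mid 0.001 width 0.0063
0.12 22 front 0.0087 lat mid 0.0019 width 0.0151
0.128 27 front 0.0075 lat mid 0.0015 width 0.013
0.144 42 front 0.015 lat mid 0.002 width 0.0287
0.152 103 front 0.0137 lat mid 0.0016 width 0.028
0.16 17 front 0.0112 lat mid 0.0017 width 0.017
u [0.9571 0.2897] w [-0.2897  0.9571] lowest [[0.4834 0.2899 0.0959]
 [0.4833 0.2914 0.0978]
 [0.4849 0.2881 0.0986]
 [0.4847 0.2895 0.1002]]
shift cm [-27.06  22.78  -0.87] yaw 1.088 eef [0.483  0.2869 0.1794] clock 6.2833
shift cm [-27.74  22.89   5.12] yaw 1.088 eef [0.483  0.2869 0.1794] clock 6.2833
```

The tool is out and straight, with its tip about 83 mm below the TCP and 2 mm off to the side. Moving over the seam start next.

>>> arm_command([
  [-2.7,2.2,0],
  [-5.4,4.5,-0.2],
  [-8.2,6.8,-0.3],
  [-11,9.1,-0.4],
  [-13.8,11.4,-0.4],
], turn=[0,0,0,0,0], hand=[1,1,1,1,1])

```text
clock: 6.7
eef_pos: [0.5204, 0.1105, 0.1801]
tool_rot: [0.855, 0.518, 0.001, -0.012]
ft_force: [0.8, -0.1, -0.5]
grip_width: 0.0164
```

>>> arm_command([
  [-2.8,2.3,0],
  [-5.6,4.6,0],
  [-8.4,6.9,0],
  [-11.2,9.2,0],
  [-13.8,11.4,0],
], turn=[0,0,0,0,0], hand=[1,1,1,1,1])

```text
clock: 7.12
eef_pos: [0.5571, -0.0653, 0.1757]
tool_rot: [0.856, 0.517, 0.001, -0.012]
ft_force: [-0.1, 1.2, -0.8]
grip_width: 0.0164
```

>>> arm_command([
  [0,0,2.0],
  [0,0,3.5],
  [0,0,3.5],
  [0,0,3.5],
], turn=[0,0,0,0], hand=[1,1,1,1])

```text
clock: 7.45
eef_pos: [0.5558, -0.0625, 0.1399]
tool_rot: [0.856, 0.517, 0.0, -0.013]
ft_force: [0.1, -0.1, -2.0]
grip_width: 0.0165
```

```bash
python3 - <<'E'
from h import *
np.set_printoptions(precision=4,suppress=True)
go([.5575,-.0641,.13]);go([.5575,-.0641,.105]);o=get_obs();print(o["ft_force"])
z=o["eef_pos"][2]-.083
p,d=camera("scene");P=cloud("scene",d);cam=ray("scene",(0,0))[0];e=o["eef_pos"][:2]
u=(cam[:2]-e);u/=np.linalg.norm(u);w=np.array([-u[1],u[0]])
q=P[(np.hypot(P[...,0]-e[0],P[...,1]-e[1])<.022)&(P[...,2]>z-.004)&(P[...,2]<z+.065)]
for lo in np.arange(z,z+.065,.008):
    s=q[(q[:,2]>=lo)&(q[:,2]<lo+.008)]
    if len(s): a=(s[:,:2]-e)@u;b=(s[:,:2]-e)@w;print((lo-z).round(3),len(s),"front",np.percentile(a,90).round(4),"lat mid",((b.min()+b.max())/2).round(4),"width",np.ptp(b).round(4))
print("u",u,"w",w)
for n in("burnisher_tip","seam_start"):
    for r in spot_point("scene",n)[:2]: print(n,r["location"],r["conf"],atz("scene",r["location"],z if n[0]=="b" else .024))
r,c=(int(v) for v in proj("scene",np.array([*e,.03])))
cv2.imwrite("pics/s4.png",cv2.resize(p[r-60:r+60,c-60:c+60,::-1],None,fx=5,fy=5,interpolation=3)); print(r-60,c-60)
E
```

```text
shift cm [-0.08  0.25  0.99] yaw 1.087 eef [ 0.5558 -0.0625  0.1399] clock 7.45
shift cm [-0.11  0.3   3.49] yaw 1.087 eef [ 0.5558 -0.0625  0.1399] clock 7.45
[ 0.1021 -0.0876 -2.0486]
0.0 6 front 0.0045 lat mid 0.0009 width 0.0043
0.008 5 front 0.0056 lat mid 0.0012 width 0.0042
0.016 9 front 0.0064 lat mid 0.0015 width 0.0086
0.024 12 front 0.0097 lat mid 0.0008 width 0.0145
0.032 27 front 0.0093 lat mid 0.001 width 0.0148
0.04 1 front 0.0081 lat mid 0.0 width 0.0
0.048 20 front 0.0162 lat mid 0.0017 width 0.027
0.056 77 front 0.0142 lat mid 0.0008 width 0.0289
0.064 4 front 0.0095 lat mid -0.0021 width 0.01
u [0.57   0.8216] w [-0.8216  0.57  ]
burnisher_tip [198.5, 255.7] 0.7 [ 0.5586 -0.0657  0.0569]
burnisher_tip [246.7, 262.9] 0.67 [0.6237 0.044  0.0569]
seam_start [209.8, 257.8] 0.96 [ 0.5586 -0.0603  0.024 ]
146 198
```

View pics/s4.png

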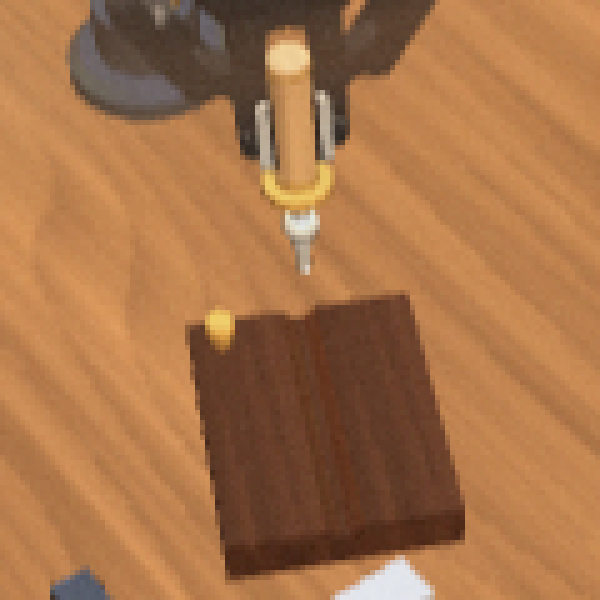

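The view shows the tip just short of the seam's knob end, at crop (305,270), about 2 mm to the −n side. That matches my computed correction.

>>> arm_command([
  [-0.08,0.27,0.2],
  [-0.1,0.28,1.5],
  [-0.11,0.29,2.7],
  [-0.11,0.3,3.2],
  [-0.11,0.3,3.2],
], turn=[0,0,0,0,0], hand=[1,1,1,1,1])

```text
clock: 8.02
eef_pos: [0.558, -0.0638, 0.108]
tool_rot: [0.855, 0.518, 0.001, -0.013]
ft_force: [-0.5, 0.1, -1.2]
grip_width: 0.0168
```

>>> arm_command([
  [0,0,0.1],
  [0,0,0.2],
  [0,0,0.3],
  [0,0,0.3],
], turn=[0,0,0,0], hand=[1,1,1,1])

```text
clock: 8.35
eef_pos: [0.5589, -0.0641, 0.1064]
tool_rot: [0.856, 0.517, 0.002, -0.012]
ft_force: [-0.2, -0.2, -2.3]
grip_width: 0.0167
```

>>> arm_command([
  [0,0,0.1],
  [0,0,0.2],
  [0,0,0.2],
  [0,0,0.2],
], turn=[0,0,0,0], hand=[1,1,1,1])

```text
clock: 8.68
eef_pos: [0.5585, -0.064, 0.1038]
tool_rot: [0.856, 0.517, 0.001, -0.012]
ft_force: [0.6, -0.6, -0.2]
grip_width: 0.0161
```

>>> arm_command([
  [0,0,0.1],
  [0,0,0.2],
  [0,0,0.2],
  [0,0,0.2],
], turn=[0,0,0,0], hand=[1,1,1,1])

```text
clock: 9.02
eef_pos: [0.5585, -0.064, 0.1018]
tool_rot: [0.856, 0.517, 0.001, -0.012]
ft_force: [-0.7, 1.2, -0.9]
grip_width: 0.0164
```

>>> arm_command([
  [0,0,0.05],
  [0,0,0.1],
  [0,0,0.1],
], turn=[0,0,0], hand=[1,1,1])

```text
clock: 9.27
eef_pos: [0.5587, -0.0639, 0.1011]
tool_rot: [0.856, 0.517, 0.002, -0.012]
ft_force: [0.1, -0.3, 0.0]
grip_width: 0.0165
```

>>> arm_command([
  [0,0,0.05],
  [0,0,0.1],
  [0,0,0.1],
], turn=[0,0,0], hand=[1,1,1])

```text
clock: 9.52
eef_pos: [0.5588, -0.0639, 0.1008]
tool_rot: [0.856, 0.517, 0.002, -0.012]
ft_force: [-1.3, -0.1, 4.2]
grip_width: 0.0165
```

```bash
python3 - <<'E'
from h import *
np.set_printoptions(precision=4,suppress=True)
o=get_obs();print(o["ft_force"],o["eef_pos"]);camera("top");o=get_obs();print(o["ft_force"],o["eef_pos"])
e=o["eef_pos"];tip=e[:2]+[-.0002,.0017]-np.array([.5825,-.0147]);d=np.array([.469,.883]);n=np.array([.883,-.469])
print("seam y",tip@d+.05,"x",tip@n)
v=go([e[0]+.112*d[0],e[1]+.112*d[1],e[2]]);print(v)
E
```

```text
[-1.263  -0.0997  4.1851] [ 0.5588 -0.0639  0.1008]
[-0.7598  0.4128  5.2024] [ 0.5588 -0.0639  0.1008]
seam y -0.003162988613061357 x 0.0012211207046938183
shift cm [11.2   0.06  0.17] yaw 1.088 eef [ 0.5588 -0.0639  0.1008] clock 9.5667
[11.1966  0.0607  0.1691]
```

Tip is on the seam floor: 6 N contact, and the height matches a floor at 18 mm. Sweeping at about 3 cm/s.

>>> arm_command([
  [0.2,0,0],
  [0.45,0,0.01],
  [0.72,0,0.01],
  [1.0,0,0.015],
  [1.27,0,0.02],
], turn=[0,0,0,0,0], hand=[1,1,1,1,1])

```text
clock: 9.98
eef_pos: [0.5638, -0.0547, 0.1008]
tool_rot: [0.856, 0.517, -0.0, -0.01]
ft_force: [-3.1, -4.7, 6.5]
grip_width: 0.0166
```

>>> arm_command([
  [0.27,0,0.005],
  [0.54,0,0.01],
  [0.81,0,0.01],
  [1.08,0,0.015],
  [1.35,0,0.02],
], turn=[0,0,0,0,0], hand=[1,1,1,1,1])

```text
clock: 10.4
eef_pos: [0.57, -0.0428, 0.1008]
tool_rot: [0.856, 0.517, -0.0, -0.01]
ft_force: [-3.0, -5.1, 5.9]
grip_width: 0.0167
```

>>> arm_command([
  [0.27,0,0.005],
  [0.54,0,0.01],
  [0.81,0,0.01],
  [1.08,0,0.015],
  [1.35,0,0.02],
], turn=[0,0,0,0,0], hand=[1,1,1,1,1])

```text
clock: 10.82
eef_pos: [0.5763, -0.0308, 0.1008]
tool_rot: [0.856, 0.517, -0.0, -0.01]
ft_force: [-3.6, -5.1, 6.0]
grip_width: 0.0166
```

```bash
cat >> h.py <<'E'
def axis(dz=.083):
    o=get_obs();e=o["eef_pos"];z=e[2]-dz;p,d=camera("scene");P=cloud("scene",d);cam=ray("scene",(0,0))[0];e=e[:2]
    u=(cam[:2]-e);u/=np.linalg.norm(u);w=np.array([-u[1],u[0]])
    q=P[(np.hypot(P[...,0]-e[0],P[...,1]-e[1])<.03)&(P[...,2]>z+.008)&(P[...,2]<z+.14)]
    for lo in [.01,.018,.026,.034,.05,.056,.066,.074,.082,.09,.1,.11,.118]:
        s=q[(q[:,2]>=z+lo)&(q[:,2]<z+lo+.008)]
        if len(s)>2: a=(s[:,:2]-e)@u;b=(s[:,:2]-e)@w;print(lo,len(s),"front",np.percentile(a,90).round(4),"lat",((b.min()+b.max())/2).round(4),"width",np.ptp(b).round(4))
    print("u",u.round(3),"w",w.round(3));return p
E
python3 - <<'E'
from h import *
p=axis()
r,c=(int(v) for v in proj("scene",np.array([.582,-.0148,.06])))
cv2.imwrite("pics/s5.png",cv2.resize(p[r-60:r+60,c-60:c+60,::-1],None,fx=5,fy=5,interpolation=3))
E
```

```text
0.01 3 front 0.0039 lat 0.0012 width 0.0043
0.018 7 front 0.0046 lat 0.0003 width 0.0064
0.026 21 front 0.008 lat 0.0008 width 0.015
0.034 12 front 0.006 lat 0.0008 width 0.0106
0.05 49 front 0.0149 lat 0.0006 width 0.0291
0.056 72 front 0.0136 lat 0.0006 width 0.0291
0.066 24 front 0.0102 lat 0.001 width 0.0286
0.074 49 front 0.0106 lat 0.0004 width 0.0425
0.082 56 front 0.0106 lat -0.0003 width 0.044
0.09 66 front 0.0105 lat 0.0 width 0.044
0.1 57 front 0.0107 lat 0.0004 width 0.0435
0.11 79 front 0.0125 lat 0.0007 width 0.055
0.118 155 front 0.0111 lat -0.0005 width 0.0586
u [0.572 0.82 ] w [-0.82   0.572]
```

View pics/s5.png

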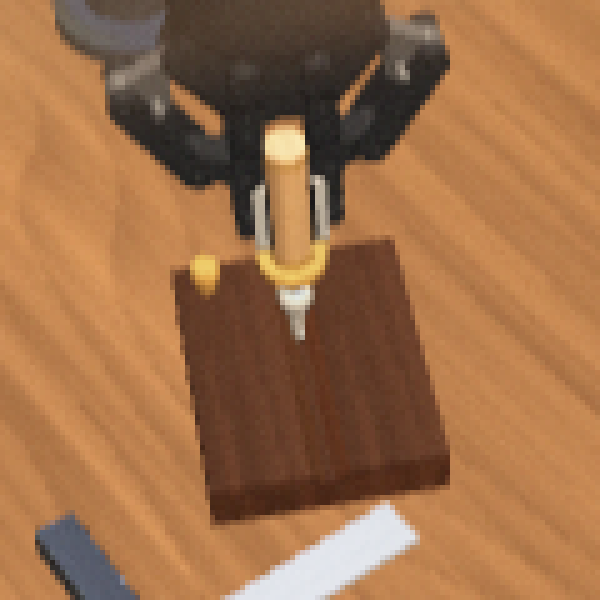

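The tip sits in the seam at crop (298,335), and the tool is essentially upright. Carrying on.

>>> arm_command([
  [0.25,0,0.0],
  [0.52,0,0.005],
  [0.81,0,0.01],
  [1.1,0,0.01],
  [1.4,0,0.015],
], turn=[0,0,0,0,0], hand=[1,1,1,1,1])

```text
clock: 11.28
eef_pos: [0.5828, -0.0184, 0.1008]
tool_rot: [0.856, 0.517, -0.0, -0.01]
ft_force: [-2.6, -5.0, 5.7]
grip_width: 0.0167
```

>>> arm_command([
  [0.28,0,0.0],
  [0.56,0,0.005],
  [0.84,0,0.01],
  [1.12,0,0.015],
  [1.4,0,0.02],
], turn=[0,0,0,0,0], hand=[1,1,1,1,1])

```text
clock: 11.7
eef_pos: [0.5894, -0.006, 0.1008]
tool_rot: [0.856, 0.517, -0.0, -0.01]
ft_force: [-3.2, -5.2, 6.9]
grip_width: 0.0168
```

>>> arm_command([
  [0.28,0,0.0],
  [0.56,0,0.005],
  [0.84,0,0.01],
  [1.12,0,0.015],
  [1.4,0,0.02],
], turn=[0,0,0,0,0], hand=[1,1,1,1,1])

```text
clock: 12.12
eef_pos: [0.5959, 0.0065, 0.1008]
tool_rot: [0.856, 0.517, -0.0, -0.01]
ft_force: [-2.4, -5.1, 5.9]
grip_width: 0.0162
```

>>> arm_command([
  [0.28,0,0.0],
  [0.56,0,0.005],
  [0.84,0,0.01],
  [1.12,0,0.015],
  [1.4,0,0.02],
], turn=[0,0,0,0,0], hand=[1,1,1,1,1])

```text
clock: 12.53
eef_pos: [0.6025, 0.0189, 0.1008]
tool_rot: [0.856, 0.517, -0.0, -0.01]
ft_force: [-2.3, -4.4, 6.2]
grip_width: 0.0168
```

>>> arm_command([
  [0.28,0,0.0],
  [0.56,0,0.005],
  [0.84,0,0.01],
  [1.12,0,0.015],
  [1.4,0,0.02],
], turn=[0,0,0,0,0], hand=[1,1,1,1,1])

```text
clock: 12.95
eef_pos: [0.609, 0.0313, 0.1008]
tool_rot: [0.856, 0.517, -0.0, -0.01]
ft_force: [-2.9, -4.2, 6.1]
grip_width: 0.0168
```

```bash
python3 - <<'E'
from h import *
p=axis()
o=get_obs();e=o["eef_pos"];d=np.array([.469,.883]);t=e[:2]+[0,.0005]-np.array([.5825,-.0147]);print("y",t@d+.05,"x",t@np.array([.883,-.469]),e,o["ft_force"])
E
```

```text
0.01 5 front 0.0048 lat 0.0016 width 0.0042
0.018 4 front 0.0053 lat 0.0007 width 0.006
0.026 20 front 0.0079 lat 0.001 width 0.0142
0.034 8 front 0.006 lat 0.0001 width 0.012
0.05 61 front 0.0155 lat 0.0007 width 0.0277
0.056 77 front 0.0136 lat 0.0007 width 0.0276
0.066 25 front 0.0106 lat 0.0018 width 0.0288
0.074 56 front 0.0105 lat 0.0003 width 0.0439
0.082 61 front 0.0109 lat 0.0005 width 0.0435
0.09 65 front 0.0106 lat 0.0007 width 0.0432
0.1 59 front 0.0111 lat -0.0019 width 0.0408
0.11 87 front 0.0123 lat 0.0003 width 0.0553
0.118 171 front 0.0113 lat 0.0006 width 0.0585
u [0.587 0.809] w [-0.809  0.587]
y 0.10422869495876586 x 0.001588028437380457 [0.60934488 0.03195566 0.10081101] [-2.5469226  -2.49383365  5.37478835]
```

The tip is at about y=104 mm, the far end of the seam. Lifting off and moving to the cap.

>>> arm_command([
  [0.02,-0.02,-1.0],
  [0.05,-0.05,-3.5],
  [0.1,-0.1,-6.5],
  [0.15,-0.15,-9.5],
  [0.18,-0.18,-11.0],
], turn=[0,0,0,0,0], hand=[1,1,1,1,1])

```text
clock: 13.42
eef_pos: [0.6113, 0.0335, 0.2145]
tool_rot: [0.856, 0.518, 0.004, -0.011]
ft_force: [1.7, 0.9, -0.7]
grip_width: 0.0164
```

>>> arm_command([
  [0,0,0],
  [0,0,0],
], turn=[0,0], hand=[1,1])

```text
clock: 13.58
eef_pos: [0.6104, 0.0334, 0.2109]
tool_rot: [0.856, 0.517, 0.003, -0.011]
ft_force: [0.2, 1.0, -1.9]
grip_width: 0.0166
```

```bash
python3 - <<'E'
from h import *
p=axis();go([.5015,-.2643,.21])
E
```

```text
0.01 8 front 0.0059 lat 0.0012 width 0.0055
0.018 8 front 0.0062 lat 0.0022 width 0.0073
0.026 26 front 0.0089 lat 0.0007 width 0.0143
0.034 20 front 0.0069 lat 0.0017 width 0.0125
0.05 96 front 0.0154 lat 0.0014 width 0.0281
0.056 103 front 0.0143 lat 0.0014 width 0.028
0.066 33 front 0.0107 lat -0.0 width 0.0272
0.074 74 front 0.0109 lat 0.0004 width 0.0441
0.082 90 front 0.0113 lat 0.0006 width 0.0436
0.09 90 front 0.0111 lat -0.0001 width 0.0451
0.1 87 front 0.0112 lat 0.0002 width 0.0412
0.11 116 front 0.0124 lat 0.0013 width 0.0557
0.118 223 front 0.0111 lat 0.0001 width 0.0582
u [0.587 0.809] w [-0.809  0.587]
shift cm [-31.37   4.26  -0.62] yaw 1.088 eef [0.6094 0.0333 0.2091] clock 13.6333
```

>>> arm_command([
  [-3,0.4,0],
  [-6.5,0.9,-0.1],
  [-10,1.4,-0.2],
  [-13.5,1.85,-0.2],
  [-17,2.3,-0.3],
], turn=[0,0,0,0,0], hand=[1,1,1,1,1])

```text
clock: 14.05
eef_pos: [0.5491, -0.1288, 0.2072]
tool_rot: [0.855, 0.518, -0.0, -0.014]
ft_force: [0.6, -0.2, -1.1]
grip_width: 0.0163
```

>>> arm_command([
  [-3.5,0.5,0],
  [-7,1.0,-0.1],
  [-10.5,1.5,-0.2],
  [-13,1.9,-0.2],
  [-14.4,2.0,-0.3],
], turn=[0,0,0,0,0], hand=[1,1,1,1,1])

```text
clock: 14.47
eef_pos: [0.4996, -0.2671, 0.2078]
tool_rot: [0.857, 0.516, -0.0, -0.014]
ft_force: [0.5, 0.6, -2.2]
grip_width: 0.0166
```

>>> arm_command([
  [0,0,0.5],
  [0,0,1.5],
  [0,0,2.3],
  [0,0,2.3],
  [0,0,2.3],
], turn=[0,0,0,0,0], hand=[1,1,1,1,1])

```text
clock: 14.88
eef_pos: [0.5016, -0.2625, 0.1861]
tool_rot: [0.855, 0.518, 0.001, -0.013]
ft_force: [0.0, -0.0, -0.5]
grip_width: 0.0167
```

```bash
python3 - <<'E'
from h import *
np.set_printoptions(precision=4,suppress=True)
p=axis();go([.5015,-.265,.17]);o=get_obs();print(o["ft_force"]);e=o["eef_pos"]
for n,z in(("burnisher_tip",e[2]-.083),("cap_mouth",.08)):
    for r in spot_point("scene",n)[:2]: print(n,r["location"],r["conf"],atz("scene",r["location"],z))
r,c=(int(v) for v in proj("scene",np.array([.5,-.265,.09])))
a=p[r-45:r+45,c-45:c+45]
p2,d2=camera("top")
for n,z in(("burnisher_tip",e[2]-.083),("cap_mouth",.08)):
    for q in spot_point("top",n)[:2]: print("top",n,q["location"],q["conf"],atz("top",q["location"],z))
cv2.imwrite("pics/s6.png",cv2.resize(a[...,::-1],(600,600),interpolation=3));print(r-45,c-45,"px 6.667")
# expected pixel of tip vs mouth centre
print("mouth px",proj("scene",np.array([.5015,-.2631,.08])),"tip px",proj("scene",e+[0,.0019,-.083]))
E
```

```text
0.01 6 front 0.0054 lat 0.0009 width 0.0046
0.018 6 front 0.0082 lat 0.0013 width 0.0049
0.026 18 front 0.0101 lat 0.0003 width 0.0137
0.034 17 front 0.0072 lat 0.0016 width 0.0117
0.05 41 front 0.0171 lat 0.0005 width 0.0277
0.056 63 front 0.0147 lat 0.0009 width 0.0277
0.066 27 front 0.0109 lat 0.0008 width 0.0289
0.074 56 front 0.0112 lat 0.0007 width 0.0406
0.082 63 front 0.0104 lat 0.0002 width 0.0426
0.09 63 front 0.0102 lat 0.0002 width 0.0435
0.1 71 front 0.011 lat -0.0006 width 0.0434
0.11 79 front 0.0114 lat 0.0002 width 0.0562
0.118 130 front 0.011 lat 0.0004 width 0.0587
u [0.494 0.87 ] w [-0.87   0.494]
shift cm [-0.23  0.08  1.68] yaw 1.09 eef [ 0.502  -0.263   0.1869] clock 14.9333
[ 0.02    0.2346 -0.5351]
cap_mouth [133.1, 224.1] 0.52 [ 0.5014 -0.2675  0.08  ]
top burnisher_tip [228.7, 378.4] 0.61 [ 0.5052 -0.2579  0.1039]
top cap_mouth [230.2, 377.7] 0.68 [ 0.5055 -0.261   0.08  ]
85 179 px 6.667
mouth px (np.float64(134.01968315935417), np.float64(225.07638146266302)) tip px (np.float64(126.61686614990576), np.float64(224.35422339328383))
```

View pics/s6.png

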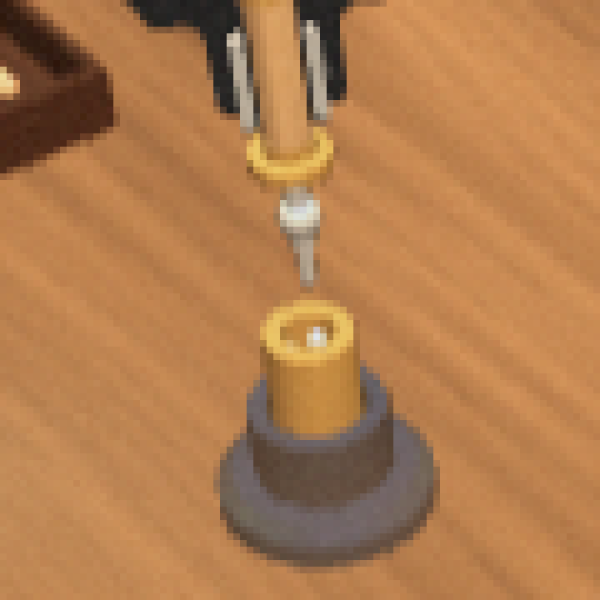

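The tool is above the cap with its tip at crop (308,285) and the mouth at (308,330). Extrapolating its axis, image, depth and top view agree that it needs about 2.7 mm towards −y.

>>> arm_command([
  [-0.24,0.13,0.2],
  [-0.24,0.14,0.7],
  [-0.25,0.15,1.4],
  [-0.27,0.17,2.2],
  [-0.27,0.18,2.8],
], turn=[0,0,0,0,0], hand=[1,1,1,1,1])

```text
clock: 15.6
eef_pos: [0.5014, -0.2668, 0.158]
tool_rot: [0.856, 0.517, 0.001, -0.013]
ft_force: [-0.1, 0.2, -1.2]
grip_width: 0.0166
```

>>> arm_command([
  [0,0,0],
  [0,0,0],
  [0,0,0],
], turn=[0,0,0], hand=[1,1,1])

```text
clock: 15.85
eef_pos: [0.5019, -0.267, 0.1594]
tool_rot: [0.856, 0.517, 0.001, -0.012]
ft_force: [0.3, -0.3, -1.4]
grip_width: 0.0165
```

```bash
python3 - <<'E'
from h import *
np.set_printoptions(precision=4,suppress=True)
p=axis();go([.5019,-.2657,.14]);o=get_obs();print(o["ft_force"]);e=o["eef_pos"]
r,c=(int(v) for v in proj("scene",np.array([.5,-.265,.09])))
a=p[r-45:r+45,c-45:c+45]
cv2.imwrite("pics/s7.png",cv2.resize(a[...,::-1],(600,600),interpolation=3))
for z in(.08,.11,.14): print(z,((np.array(proj("scene",np.array([.5015,-.2631,z])))-[r-45,c-45]+.5)*6.667))
E
```

```text
0.01 5 front 0.0043 lat 0.0008 width 0.0051
0.018 8 front 0.0072 lat 0.0004 width 0.0071
0.026 18 front 0.0098 lat 0.0003 width 0.0143
0.034 18 front 0.0091 lat 0.0018 width 0.012
0.05 36 front 0.0165 lat 0.0006 width 0.0288
0.056 62 front 0.015 lat 0.0008 width 0.0284
0.066 28 front 0.0112 lat 0.0019 width 0.0228
0.074 49 front 0.0106 lat 0.0005 width 0.0413
0.082 59 front 0.0107 lat 0.0002 width 0.0433
0.09 56 front 0.0108 lat -0.0002 width 0.0411
0.1 62 front 0.0102 lat -0.0001 width 0.0429
0.11 77 front 0.0114 lat -0.0001 width 0.0576
0.118 118 front 0.0112 lat -0.001 width 0.0569
u [0.491 0.871] w [-0.871  0.491]
shift cm [ 0.08 -0.05  1.98] yaw 1.088 eef [ 0.5021 -0.2671  0.1597] clock 15.9
[ 0.1694 -0.3036 -1.0819]
0.08 [330.1477 310.5247]
0.11 [263.6089 302.031 ]
0.14 [193.7712 293.1161]
```

View pics/s7.png

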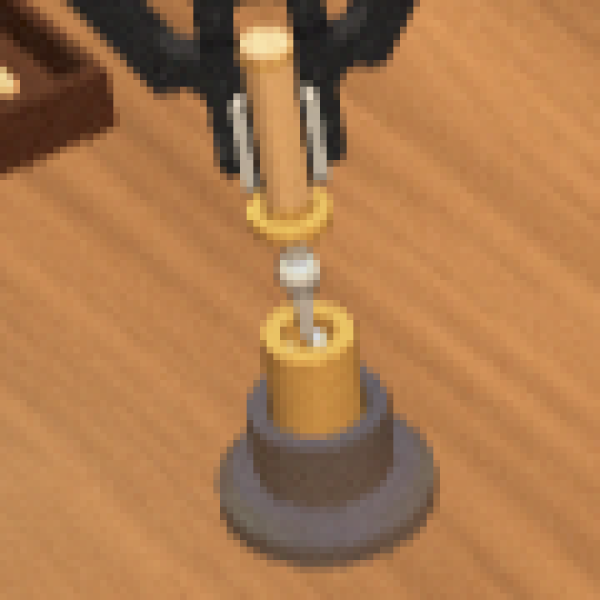

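The nose has entered the mouth and the bead at crop (299,267) is about 1 mm off the cap axis. I'll trim that on the way to bead depth.

>>> arm_command([
  [0.09,-0.09,0.3],
  [0.08,-0.08,1.0],
  [0.07,-0.07,1.6],
  [0.06,-0.06,2.1],
  [0.06,-0.06,2.5],
], turn=[0,0,0,0,0], hand=[1,1,1,1,1])

```text
clock: 16.32
eef_pos: [0.5014, -0.2658, 0.1337]
tool_rot: [0.856, 0.517, 0.001, -0.012]
ft_force: [0.8, -1.4, 0.3]
grip_width: 0.0167
```

>>> arm_command([
  [0,0,0],
  [0,0,0],
], turn=[0,0], hand=[1,1])

```text
clock: 16.48
eef_pos: [0.5016, -0.2659, 0.1343]
tool_rot: [0.856, 0.517, 0.001, -0.012]
ft_force: [1.3, -0.7, -1.3]
grip_width: 0.0163
```

>>> arm_command([
  [0,0,0.1],
  [0,0,0.2],
  [0,0,0.3],
  [0,0,0.4],
  [0,0,0.4],
], turn=[0,0,0,0,0], hand=[1,1,1,1,1])

```text
clock: 16.9
eef_pos: [0.5016, -0.2657, 0.1305]
tool_rot: [0.856, 0.517, 0.001, -0.012]
ft_force: [0.7, -1.9, -1.1]
grip_width: 0.0168
```

>>> arm_command([
  [0,0,0.1],
  [0,0,0.2],
  [0,0,0.3],
  [0,0,0.4],
  [0,0,0.5],
], turn=[0,0,0,0,0], hand=[1,1,1,1,1])

```text
clock: 17.32
eef_pos: [0.5017, -0.2658, 0.1264]
tool_rot: [0.856, 0.517, 0.002, -0.011]
ft_force: [-0.0, -0.5, 6.2]
grip_width: 0.0165
```

>>> arm_command([
  [0,0,0.1],
  [0,0,0.2],
  [0,0,0.3],
], turn=[0,0,0], hand=[1,1,1])

```text
clock: 17.57
eef_pos: [0.502, -0.2657, 0.1242]
tool_rot: [0.856, 0.517, 0.002, -0.011]
ft_force: [-0.2, -0.9, 10.5]
grip_width: 0.0165
```

>>> arm_command([
  [0,0,0.1],
  [0,0,0.2],
  [0,0,0.3],
], turn=[0,0,0], hand=[1,1,1])

```text
clock: 17.82
eef_pos: [0.5022, -0.2656, 0.1215]
tool_rot: [0.856, 0.517, 0.002, -0.011]
ft_force: [0.5, 0.1, 7.5]
grip_width: 0.0165
```

>>> arm_command([
  [0,0,0.1],
  [0,0,0.2],
  [0,0,0.3],
], turn=[0,0,0], hand=[1,1,1])

```text
clock: 18.07
eef_pos: [0.5006, -0.2648, 0.1154]
tool_rot: [0.856, 0.517, 0.001, -0.013]
ft_force: [1.0, -2.1, -5.1]
grip_width: 0.0165
```

>>> arm_command([
  [0,0,0.1],
  [0,0,0.2],
  [0,0,0.3],
], turn=[0,0,0], hand=[1,1,1])

```text
clock: 18.32
eef_pos: [0.5012, -0.2653, 0.113]
tool_rot: [0.856, 0.517, 0.001, -0.012]
ft_force: [1.6, -1.9, -1.2]
grip_width: 0.0166
```

>>> arm_command([
  [0,0,0.1],
  [0,0,0.2],
  [0,0,0.2],
], turn=[0,0,0], hand=[1,1,1])

```text
clock: 18.57
eef_pos: [0.5013, -0.2653, 0.1117]
tool_rot: [0.856, 0.517, 0.001, -0.012]
ft_force: [0.5, -1.4, -1.7]
grip_width: 0.0168
```

Clicked: the force dropped from about 10 N to −5 N. Now pressing on to flange contact.

>>> arm_command([
  [0,0,0.1],
  [0,0,0.2],
  [0,0,0.3],
  [0,0,0.3],
], turn=[0,0,0,0], hand=[1,1,1,1])

```text
clock: 18.9
eef_pos: [0.5014, -0.2653, 0.1093]
tool_rot: [0.856, 0.517, 0.002, -0.011]
ft_force: [-0.4, -0.8, 5.2]
grip_width: 0.0168
```

>>> arm_command([
  [0,0,0.1],
  [0,0,0.2],
  [0,0,0.2],
  [0,0,0.2],
], turn=[0,0,0,0], hand=[1,1,1,1])

```text
clock: 19.23
eef_pos: [0.5014, -0.2653, 0.1079]
tool_rot: [0.856, 0.517, 0.002, -0.011]
ft_force: [-2.4, -2.0, 8.7]
grip_width: 0.0166
```

>>> arm_command([
  [0,0,0],
  [0,0,0],
  [0,0,0],
], turn=[0,0,0], hand=[1,1,1])

```text
clock: 19.48
eef_pos: [0.5014, -0.2653, 0.108]
tool_rot: [0.856, 0.517, 0.002, -0.011]
ft_force: [-2.7, -1.7, 8.7]
grip_width: 0.0165
```

```bash
python3 - <<'E'
from h import *
np.set_printoptions(precision=4,suppress=True)
p=axis();o=get_obs();print(o["ft_force"],o["eef_pos"],o["grip_width"])
r,c=(int(v) for v in proj("scene",np.array([.5,-.265,.09])))
cv2.imwrite("pics/s8.png",cv2.resize(p[r-45:r+45,c-45:c+45,::-1],(600,600),interpolation=3))
for n,z in dict(stopper_mid=.03,boat_mid=.02,square_mid=.007,dish_mid=.01).items(): print(n,[(atz("scene",q["location"],z),round(q["conf"],2)) for q in spot_point("scene",n)[:1]])
E
```

```text
0.01 56 front 0.0275 lat 0.0004 width 0.0527
0.018 132 front 0.0251 lat -0.0 width 0.0511
0.026 36 front 0.0184 lat -0.0008 width 0.0323
0.034 34 front 0.0182 lat 0.0001 width 0.0323
0.05 60 front 0.0173 lat 0.0003 width 0.0335
0.056 55 front 0.0141 lat 0.0 width 0.0275
0.066 21 front 0.0112 lat 0.0032 width 0.0218
0.074 43 front 0.0109 lat -0.0004 width 0.0407
0.082 51 front 0.0103 lat 0.0004 width 0.0408
0.09 55 front 0.0106 lat -0.0001 width 0.0432
0.1 60 front 0.0104 lat -0.0001 width 0.0436
0.11 61 front 0.0117 lat -0.0002 width 0.0555
0.118 114 front 0.0106 lat -0.0003 width 0.0576
u [0.492 0.87 ] w [-0.87   0.492]
[-2.7182 -1.5999  8.0106] [ 0.5014 -0.2653  0.108 ] 0.016367693580226852
stopper_mid [(array([0.3838, 0.0997, 0.03  ]), 0.79)]
boat_mid [(array([0.7275, 0.1776, 0.02  ]), 0.95)]
square_mid [(array([0.7073, 0.0602, 0.007 ]), 0.8)]
dish_mid [(array([ 0.7035, -0.2335,  0.01  ]), 0.88)]
```

View pics/s8.png

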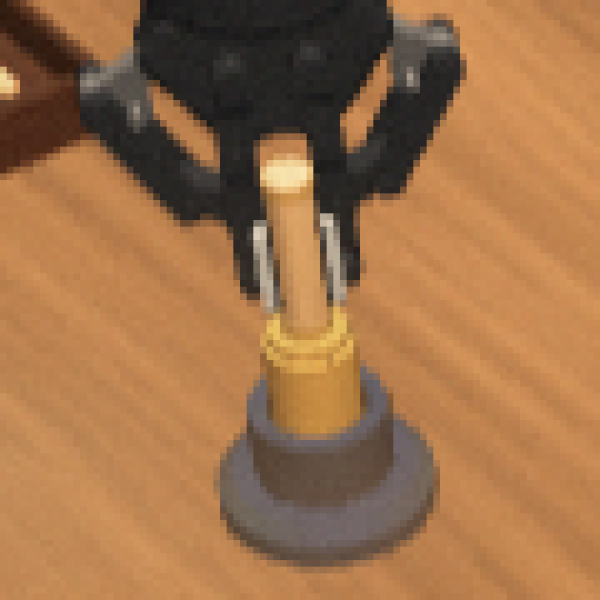

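The flange sits flush on the mouth at crop (310,345), the tool is upright, the push is steady at about 9 N, and the bystanders haven't moved.

```bash
python3 -c "
from workcell import *
print(job_done())"
```

```text
the job is handed in; nothing more can be done
None
```

I handed the job in at about 19.5 s, with the burnisher seated in the cap and the gripper still holding and pressing it. No verdict was reported, so everything below comes from my own checks.

- **Seam:** I drew the burnisher out of the block and ran its tip along the seam floor at about 3 cm/s, from the knob end to the other end. My estimates put the run from about y = −3 mm to 104 mm, with 6–7 N on the floor. I paused for one camera picture at y ≈ 33 mm.
- **Cap:** The push rose to about 10 N, then dropped sharply at the click. I pressed on until the flange met the mouth.
- **Last checks:** The picture shows the flange flush and the tool upright. The steady reading is 8–9 N, and the cap is about 3 mm down by TCP height (3–4 mm by force). The fingers are still closed on the handle, and the four bystanders read within about 8 mm of where they started, which is close to the networks' error.

**What disagreed:**
- Early on, the last wrist joint hit its range limit. The move fell short and left the tool tilted about 1.4° from then on. I worked around this, and the burnisher itself stayed nearly vertical.
- The finger opening read 16–17 mm on the 18 mm handle.
- My estimate of the tip's sideways position in the seam was 1–1.5 mm off centre. That is within tolerance and about the size of the calibration error.

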